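# Press a herbarium pack with the fold-out crank of a bench screw press

## Robot

A 6-joint arm with a two-finger parallel gripper is mounted at the origin on the work surface. World frame = base frame: x ahead of the robot, y to its left, z up, the work surface at z = 0. Lengths are in mm, angles in rad, forces in N, time in s.
With the tool pointing down it reaches from about 350 to 875 mm from the base axis. Payload 4.2 kg.
Tool frame: the origin (TCP) lies on the mounting face of the last link; the fingertips stand 173 mm ahead of it and the grasp point (between the pads) lies 155 mm ahead of it; z points along the fingers, y is the direction in which the jaws open and shut (so a half turn about z gives the same grasp; the last joint's range is limited). The gripper opens to 85 mm and grips with 20 to 120 N. Pads are 22 mm wide; open, the fingers measure 114 mm over their backs; the gripper's body (76 mm by 85 mm) begins 54 mm behind the grasp point. The pads swing forward as they close: fully open they stand 13 mm farther back than shut.
Start: joints at [-1.008, 0.385, 0.008, 0, -1.194, -0.259], TCP at [186.984, -596.353, 404.712] pointing down, gripper open.
Joint ranges: [-3.14, 3.14], [-1.21, 2.06], [-1.07, 1.41], [-3.16, 2.05], [-2.99, -0.16], [-3.1, 3.1]. Speed limits (rad/s): [2.79, 2.79, 3.14, 3.14, 3.14, 3.14].

## Interface

Orientations are given as a unit quaternion [x, y, z, w].
In Python, from bench import arm gives the robot as it stands. The module is installed in compiled form; this text tells all that it offers.
- The arm moves only by the tool play_rows, never from a script. Its argument "moves" is a list of rows, each a list of 3 entries, a list of its own where there are three numbers: the shift along the world's x, y, z in units of 30 cm (1.0 is 30 cm), then the turn about the world's z in units of 30 degrees (1.0 is 30 degrees), then the gripper's target within -1 to 1 (shut at 1, half-way at 0, fully open at -1). In form: [[[x, y, z], turn, jaw], ...]. A call has 1 to 12 rows; each row is the pose to reach, as a shift and turn from the pose measured when the call began; what a row does not reach only later rows make up. A row lasts 1/8 s, in which the tool goes at most 62.5 mm and 10.7 degrees, less where a joint would pass 70% of its speed; a pose out of reach is approached as far as the arm can. A call with a number of a shift or a turn outside -1 to 1 is refused whole. A call with a gripper value outside its range is refused whole. The fingers move at their own pace and stop on an object; the grip force is fixed at half the most. Time passes only in rows, so rows that repeat a pose let the fingers close. It gives the time, the measured TCP pose, the force and the opening at its end, in the units of the state.
- arm.read_state(): the state, without advancing time (a new reading comes with each control period).
- arm.get_image(name): name is "side" or "top"; returns a dict with "pixels" (400x640x3 uint8, red, green, blue), "vfov" (degrees; the focal length in pixels is half the picture's height over the tangent of half this angle, whatever the lens; pixels are square), "cx", "cy" (the principal point, pixels), "xyz" and "rotation" of the camera in the world. Camera axes: x right, y up, looking along -z (the intrinsics and any distortion apply to the point x, -y, -z); pixel columns grow to the right and rows downward; lengths in mm; the calibration is good to about 2 mm. A picture is of the moment at which its call begins. There is no depth.
- arm.job_done(): hands the job in, once; it reports no verdict.
Trained networks look in a picture, given as the dict that the camera call returned (one of the last four; its "shot" number tells which), for a name from the list of things; names that differ only in an ending like _2 or _b are one class to them, and where a whole thing is asked for, a point or a joint stands for the part that bears it (a point fixed in the world has none). Each returns a list of dicts, best first, with "conf" (0 to 1); they miss things now and then, are a little off and sometimes report something else, mostly with a low value. They report only what shows in the picture. A call takes as long as a camera call.
- arm.look_for(name, picture): "centre" ([x, y, z] in mm, in world coordinates, good to about 4 mm: the middle of the surface that is visible of it).
The state is a dict: "clock": time; "joints": joint angles; "joint_vel": joint speeds; "joint_efforts": joint torques, N m; "position": TCP position; "ee_rot": TCP orientation; "contact_force": force on the tool from outside, world axes, zero at the start; "wrist_torque": the same for the moment, N m; "gripper_width": finger opening in mm.
Only numpy, scipy, OpenCV 4.12 (cv2) and the standard library are available. Lean on these libraries where they do the work, as an engineer would, in place of code of your own. Each camera call takes 0.05 s, during which the arm holds its last target.

## Task

Fold the handle on the plant press's handwheel fully upright, wind the wheel clockwise until the platen bears down firmly on the pack and the handle clearly stiffens, without going on to crush the specimens, then fold the handle flat again and let go. Leave the cup, the potted plant and the plug tray where they are.

Things in the scene. Friction and masses are not known exactly. Their poses are not given: they have to be found in the camera images.
- press: heavy bench screw press for plant specimens, does not move: grey steel base 230 x 300 mm (x, y), steel columns at y = +-125 mm carrying a crosshead bar 50 x 290 mm (top 154 mm up), above it a handwheel. Reaches 230 mm up with the handle folded, 300 mm upright. Origin on the table under the screw, z up. In it lies a pack of papers between plywood boards, of varying, unmeasured thickness
- platen: grey steel pressing plate 205 x 205 x 14 mm at the screw's lower end; origin at the centre of its underside. It starts 10 to 34 mm above the pack and sinks 24 mm per clockwise turn. The papers are springy, about 40 N per mm of squeeze: firm pressure is 60 to 110 N (at least 40 N; crushed above 150 N)
- wheel (a joint): turn of handwheel and screw, rad, growing clockwise seen from above; clockwise lowers platen, wheel and handle together, 3.82 mm per rad. Starts at -1.5 to 1.5, stays where left. The push along the upright handle's circle (radius 64 mm) while turning is about 6 N running free plus 6 N per 100 N on the pack: 10 to 13 N when firm, 15 when crushed, 1 rad past touch. At a stop 1 to 4 N less is felt
- hub (a point): point on the handwheel's axis, level with the handle's fold pin, 20 mm above the wheel's dished face. The wheel is aluminium, 160 mm across, with a rim 10 mm wide that ends 12 mm below this point. x points to the fold pin, z up; turns and sinks with the wheel
- pivot (a point): middle of the handle's fold pin on the wheel, 64 mm from the axis, between two cheeks 27 mm wide over all and 20 mm long that reach 7 mm above the pin; x points outward from the axis, y along the pin, z up
- handle (a joint): fold of the handle, rad: 0 lies flat across the wheel, pointing from the pin to the axis and past it by 10 mm; 1.571 stands upright, at its stop. Stiff (0.1 N m), stays where it is left
- handle_mid (a point): middle of the black handle grip, a cylinder 20 mm in diameter and 60 mm long that spins freely about its own length, 44 mm from the fold pin (the grip runs from 14 to 74 mm from the pin). Folded, its underside is 10 mm above the wheel's face. x points along the handle towards the pin
- cup: bystander: paper cup 76 mm wide, 92 mm high, loose, near the press; origin at the centre of its underside
- plant: bystander: small plant in a terracotta pot 90 mm wide, 78 mm high, leaves to about 150 mm, loose; origin at the centre of its underside
- plug_tray: bystander: empty black plug tray 270 x 180 x 45 mm, loose; origin at the centre of its underside

How it is judged (in metres and radians):
On the way, in this order (a step that is already met when the one before it is completed fails the run):
1. the handle is folded fully upright (value of joint handle above 1.4 rad), for 0.2 s.
2. with the handle upright, the platen is wound down onto the pack and presses it with at least 40 N (value of joint handle above 1.2 rad and contact force between platen and anything else above 40 N), for 0.2 s.
At the end, for the whole second after the job is handed in: the platen presses the pack with 40 to 150 N, the wheel is at rest and the handle lies folded flat on it (within 0.15 rad) (value of joint handle below 0.15 rad and contact force between platen and anything else between 40 and 150 N and velocity of joint wheel between -0.1 and 0.1 rad/s); the robot touches nothing.
It fails at once if the pack is pressed with more than 150 N (specimens crushed) (contact force between platen and anything else above 150 N).
It fails at once if the cup is moved more than 30 mm (distance of cup from where it was at the start of the episode above 0.03 m).
It fails at once if the plant is moved more than 30 mm (distance of plant from where it was at the start of the episode above 0.03 m).
It fails at once if the plug tray is moved more than 30 mm (distance of plug_tray from where it was at the start of the episode above 0.03 m).
It also fails if it takes over 72 s, if anything falls off the work surface, if the arm or the gripper's body presses on something with over 40 N, if the wrist force passes 120 N, or if a joint passes its speed limit or range.

## Working session

There is one attempt and no reset: what is moved stays moved. The work goes in short steps, Python scripts to look and compute and a tool call to move; the robot and the scene stay as the last step left them, time stands still between calls to the robot, and variables do not carry over. Pictures are saved under pics/ and viewed, and the job is handed in when it is done.

Besides the shell and the picture viewer there is one more tool, called after ">>>" as name([rows], argument=value, ...), one row to a line, values as JSON. play_rows: Moves the arm, as the interface text tells. Shifts and turns lie within -1 to 1; 1 stands for 30 cm of shift or 30 degrees of turn. Its arguments: {"type":"object","properties":{"moves":{"type":"array"}},"required":["moves"]}

```bash
mkdir -p pics; cat > h.py <<'E'
from bench import arm
import numpy as np, cv2
def snap(n,tag):
    p=arm.get_image(n); cv2.imwrite(f'pics/{tag}.png',p['pixels'][:,:,::-1]); return p
def st():
    s=arm.read_state(); print({k:np.round(s[k],3).tolist() for k in ('clock','position','ee_rot','joints','contact_force','wrist_torque','gripper_width')}); return s
E
python3 - <<'E'
from h import *
st()
for n in('side','top'):
    p=snap(n,n+'0')
    print(n,p['vfov'],p['cx'],p['cy'],p['xyz'],np.round(p['rotation'],4).tolist(),[k for k in p])
    for t in('press','platen','wheel','hub','pivot','handle','handle_mid','cup','plant','plug_tray'):
        print(t,[(np.round(d['centre'],0).tolist(),round(d['conf'],2)) for d in arm.look_for(t,p)][:2])
E
```

```text
{'clock': 0.0, 'position': [186.956, -596.18, 403.617], 'ee_rot': [-0.151, 0.988, 0.001, -0.0], 'joints': [-1.008, 0.386, 0.007, -0.0, -1.194, -0.259], 'contact_force': [-0.225, -0.066, 0.261], 'wrist_torque': [-0.002, -0.02, 0.0], 'gripper_width': 85.336}
side 47.90376029057405 321.44834239295835 203.6894724364586 [ -58.58716823  719.11705041 1038.17492088] [-0.1456, 0.3623, 0.8488, -0.3563] ['pixels', 'vfov', 'cx', 'cy', 'xyz', 'rotation', 'shot']
press [([522.0, 74.0, 96.0], 0.66)]
platen [([501.0, 63.0, 94.0], 0.57), ([528.0, 305.0, 57.0], 0.47)]
wheel [([543.0, 32.0, 188.0], 0.73)]
hub [([540.0, 39.0, 185.0], 0.91)]
pivot [([540.0, 36.0, 188.0], 0.9), ([523.0, 72.0, 97.0], 0.27)]
handle [([540.0, 10.0, 220.0], 0.57)]
handle_mid [([545.0, 21.0, 216.0], 0.44)]
cup [([524.0, 307.0, 58.0], 0.68)]
plant [([655.0, 255.0, 107.0], 0.86)]
plug_tray [([455.0, -266.0, 27.0], 0.62)]
top 51.952673998974866 315.65386931812213 196.0901700480505 [ 430.17883449   28.822262   1122.87721861] [0.0555, -0.0485, -0.6978, 0.7125] ['pixels', 'vfov', 'cx', 'cy', 'xyz', 'rotation', 'shot']
press [([538.0, 30.0, 143.0], 0.65)]
platen [([490.0, 35.0, 94.0], 0.62)]
wheel [([545.0, 31.0, 190.0], 0.88)]
hub [([545.0, 34.0, 185.0], 0.74), ([487.0, 34.0, 94.0], 0.46)]
pivot [([547.0, 33.0, 190.0], 0.59)]
handle [([548.0, 5.0, 218.0], 0.83)]
handle_mid []
cup [([526.0, 315.0, 41.0], 0.94)]
plant [([666.0, 239.0, 108.0], 0.82)]
plug_tray [([466.0, -273.0, 3.0], 0.86)]
```

View pics/top0.png

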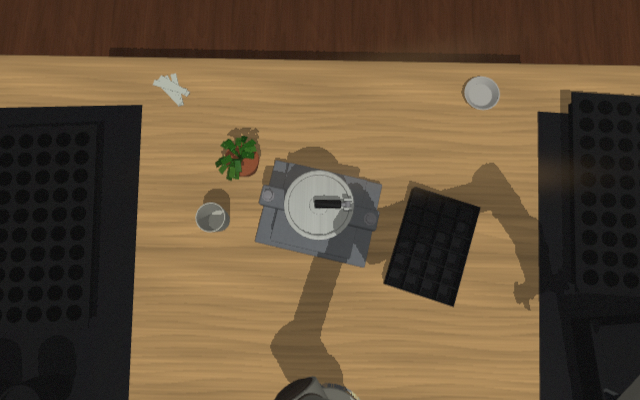

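View pics/side0.png

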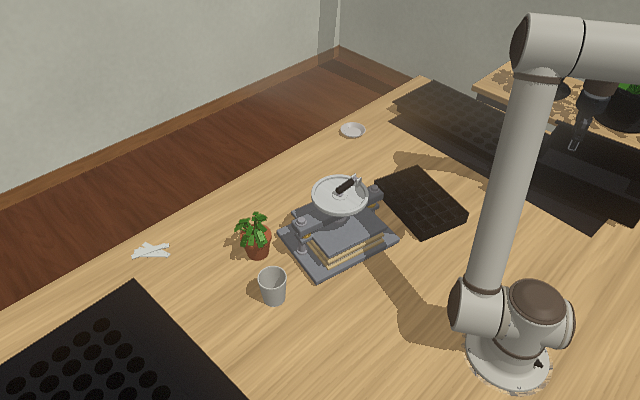

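```bash
python3 - <<'E'
import cv2
for n,(x,y,w,h) in {'top':(220,90,160,140),'side':(300,120,180,150)}.items():
    a=cv2.imread(f'pics/{n}0.png')[y:y+h,x:x+w]
    cv2.imwrite(f'pics/{n}0z.png',cv2.resize(a,None,fx=4,fy=4,interpolation=cv2.INTER_CUBIC))
E
```

```text
(no output)
```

View pics/top0z.png

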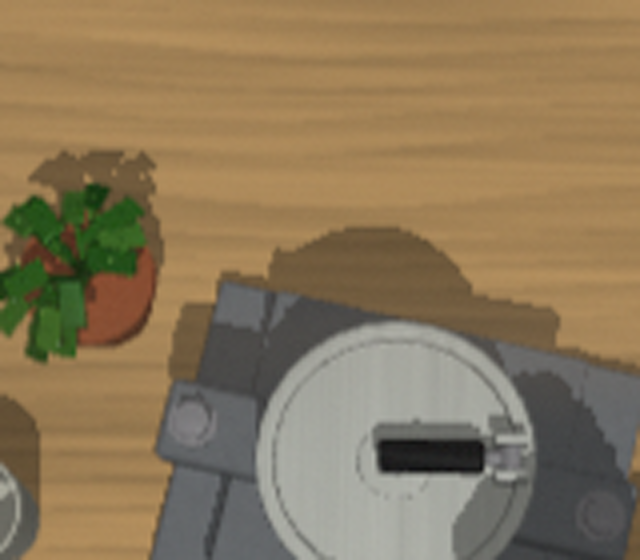

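View pics/side0z.png

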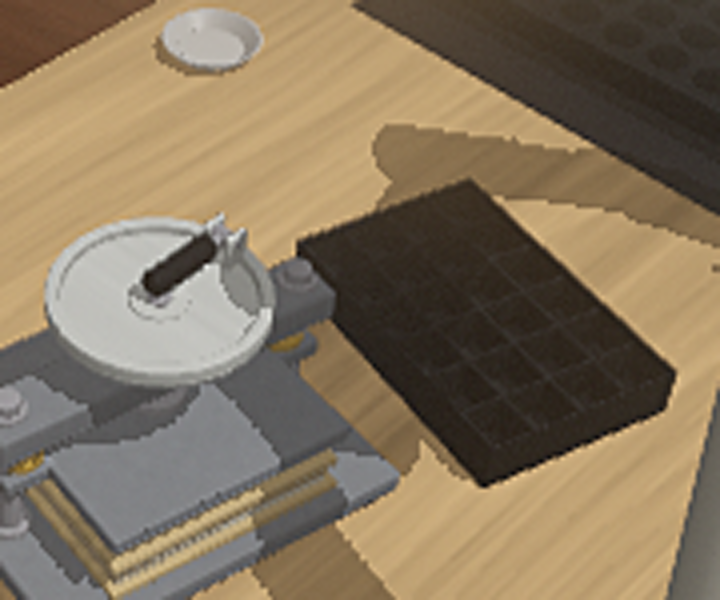

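```bash
cat >> h.py <<'E'
from scipy.spatial.transform import Rotation as R
def proj(p,P):
    P=np.atleast_2d(P); r=R.from_quat(p['rotation']) if np.size(p['rotation'])==4 else R.from_matrix(p['rotation'])
    c=r.inv().apply(P-np.array(p['xyz'])); f=200/np.tan(np.radians(p['vfov'])/2)
    return np.c_[p['cx']+f*c[:,0]/-c[:,2], p['cy']+f*c[:,1]/c[:,2]]
def overlay(p,pts,tag,box,s=4,c=(0,0,255)):
    x,y,w,h=box; a=cv2.resize(p['pixels'][y:y+h,x:x+w,::-1].copy(),None,fx=s,fy=s,interpolation=cv2.INTER_CUBIC)
    for u,v in proj(p,pts): cv2.circle(a,(int((u+.5-x)*s),int((v+.5-y)*s)),1,c,-1)
    cv2.imwrite(f'pics/{tag}.png',a)
def model(x,y,z,phi,fold=0.0):
    # x,y,z hub ; phi world angle of pivot dir
    t=np.linspace(0,2*np.pi,80); L=[]
    for r in(80,70): L.append(np.c_[x+r*np.cos(t),y+r*np.sin(t),0*t+z-12])
    u=np.array([np.cos(phi),np.sin(phi),0]);n=np.array([-u[1],u[0],0]);pv=np.array([x,y,z])+64*u
    d=-u*np.cos(fold)+np.array([0,0,np.sin(fold)]); e=np.cross(d,n)
    L.append(pv+np.linspace(-13.5,13.5,15)[:,None]*n)
    for k in(14,74): L.append(pv+d*k+10*(np.cos(t)[::4,None]*n+np.sin(t)[::4,None]*e))
    for sgn in(1,-1): L.append(pv+sgn*10*n+np.linspace(14,74,20)[:,None]*d)
    return np.vstack(L)
E
python3 - <<'E'
from h import *
from scipy.optimize import least_squares
ims={n:arm.get_image(n) for n in('top','side')}
# rim top outer edge points by hand (zoomed)
obs={'top':[(258,460),(535,460),(396,320),(300,363),(493,363)],'side':[(47,295),(130,218),(180,219),(275,300),(70,247)]}
off={'top':(220,90),'side':(300,120)}
def res(q):
    r=[]
    for n in obs:
        t=np.linspace(0,2*np.pi,720); E=proj(ims[n],np.c_[q[0]+80*np.cos(t),q[1]+80*np.sin(t),0*t+q[2]-12])
        for a,b in obs[n]:
            o=np.array([a/4-.5+off[n][0],b/4-.5+off[n][1]]); dd=E-o; i=np.argmin((dd**2).sum(1))
            r+= [np.linalg.norm(dd[i])*np.sign((t[i]*0+1))]
    return r
s=least_squares(res,[543,32,210],diff_step=1e-3); print(s.x,np.round(s.fun,2))
for n,b in(('top',(220,90,160,140)),('side',(300,120,180,150))):
    overlay(ims[n],model(*s.x,np.radians(-90)),n+'1',b)
E
```

```text
[548.61051218  32.38926925 208.53892509] [0.54 0.56 0.35 0.65 0.67 0.16 0.53 0.09 0.85 0.14]
```

View pics/top1.png

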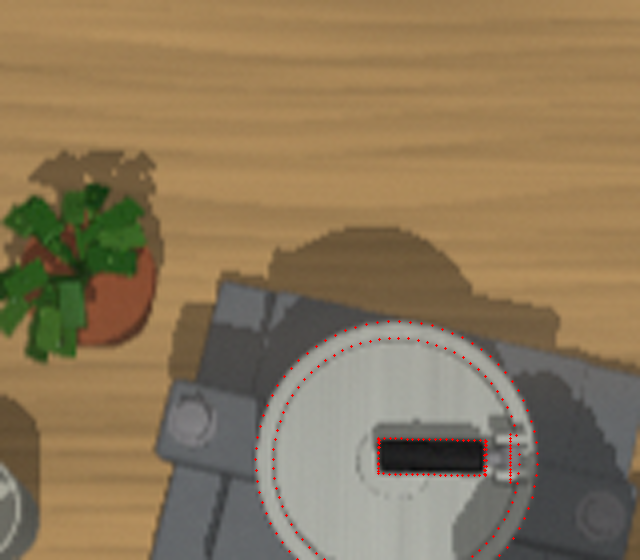

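View pics/side1.png

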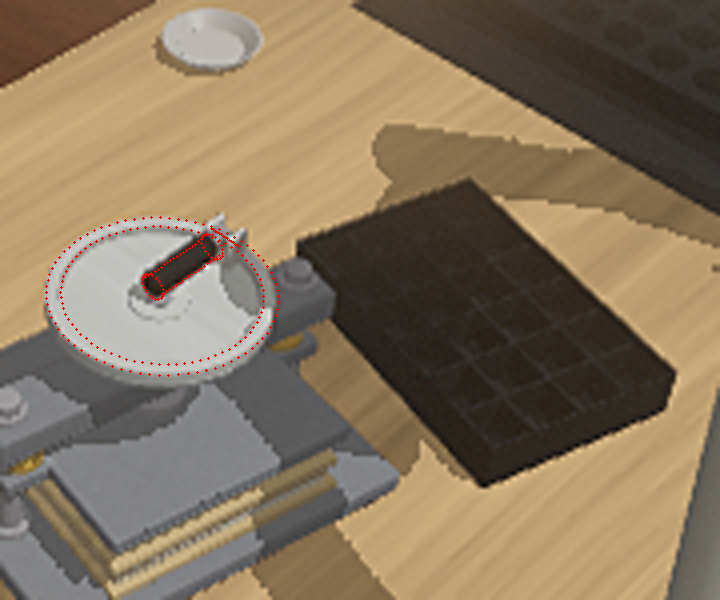

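>>> play_rows([
  [[0.4, 0.7, 0.15], 0.8, -1],
  [[0.4, 0.7, 0.15], 0.8, -1],
  [[0.4, 0.7, 0.15], 0.8, -1],
  [[0.4, 0.7, 0.15], 0.8, -1],
  [[0.4, 0.7, 0.15], 0.8, -1],
])

```text
clock: 1.82
position: [308.3, -383.8, 451.4]
ee_rot: [-0.356, 0.934, -0.001, 0.001]
contact_force: [0.4, -1.5, 0.4]
gripper_width: 85.5
```

>>> play_rows([
  [[0.4, 0.7, 0], 0.8, -1],
  [[0.4, 0.7, 0], 0.8, -1],
  [[0.4, 0.7, 0], 0.8, -1],
  [[0.4, 0.7, 0], 0.8, -1],
  [[0.4, 0.7, 0], 0.8, -1],
])

```text
clock: 2.45
position: [429.9, -171.7, 451.3]
ee_rot: [-0.545, 0.839, -0.001, 0.001]
contact_force: [-0.6, -0.6, -0.7]
gripper_width: 85.1
```

```bash
python3 - <<'E'
from h import *
s=st(); y=R.from_quat(s['ee_rot']).apply([0,1,0]);z=R.from_quat(s['ee_rot']).apply([0,0,1]); print(np.degrees(np.arctan2(y[1],y[0])),z)
print((np.array([548.6,24.4,400])-s['position'])/300)
E
```

```text
{'clock': 2.45, 'position': [429.853, -171.733, 451.253], 'ee_rot': [-0.545, 0.839, -0.001, 0.001], 'joints': [-0.028, 0.069, -0.291, 0.0, -1.207, -0.391], 'contact_force': [-0.561, -0.642, -0.733], 'wrist_torque': [-0.087, 0.002, 0.021], 'gripper_width': 85.1}
156.01340197786215 [ 3.54977344e-03 -3.44395688e-04 -9.99993640e-01]
[ 0.39582187  0.65377643 -0.17084348]
```

>>> play_rows([
  [[0.395, 0.654, 0], 0.8, -1],
  [[0.395, 0.654, 0], 0.8, -1],
  [[0.395, 0.654, 0], 0.8, -1],
  [[0.395, 0.654, 0], 0.8, -1],
  [[0.395, 0.654, -0.1], 0.8, -1],
  [[0.395, 0.654, -0.17], 0.8, -1],
])

```text
clock: 3.2
position: [548.6, 23.5, 398.5]
ee_rot: [-0.707, 0.707, -0.0, 0.001]
contact_force: [0.2, -0.4, -0.2]
gripper_width: 85.1
```

```bash
cat >> h.py <<'E'
def info():
    s=st(); y=R.from_quat(s['ee_rot']).apply([0,1,0]);z=R.from_quat(s['ee_rot']).apply([0,0,1]); print('yaw',np.degrees(np.arctan2(y[1],y[0])),z.round(4)); return s
E
python3 - <<'E'
from h import *
s=info()
print((np.array([548.6,24.4,368.5])-s['position'])/300)
for n,b in(('top',(220,90,160,140)),('side',(300,80,180,150))):
    overlay(arm.get_image(n),np.array([s['position']+[0,0,-155]]),n+'2',b)
E
```

```text
{'clock': 3.2, 'position': [548.622, 23.534, 398.456], 'ee_rot': [-0.707, 0.707, -0.0, 0.001], 'joints': [0.338, 0.26, -0.19, -0.0, -1.119, -0.339], 'contact_force': [0.155, -0.383, -0.211], 'wrist_torque': [-0.055, 0.013, -0.035], 'gripper_width': 85.051}
yaw 179.94634229337797 [ 1.2e-03  6.0e-04 -1.0e+00]
[-7.39065931e-05  2.88547540e-03 -9.98524992e-02]
```

View pics/top2.png

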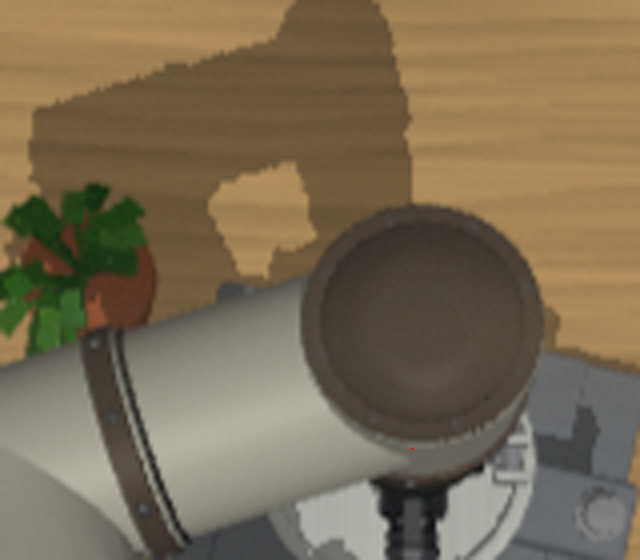

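View pics/side2.png

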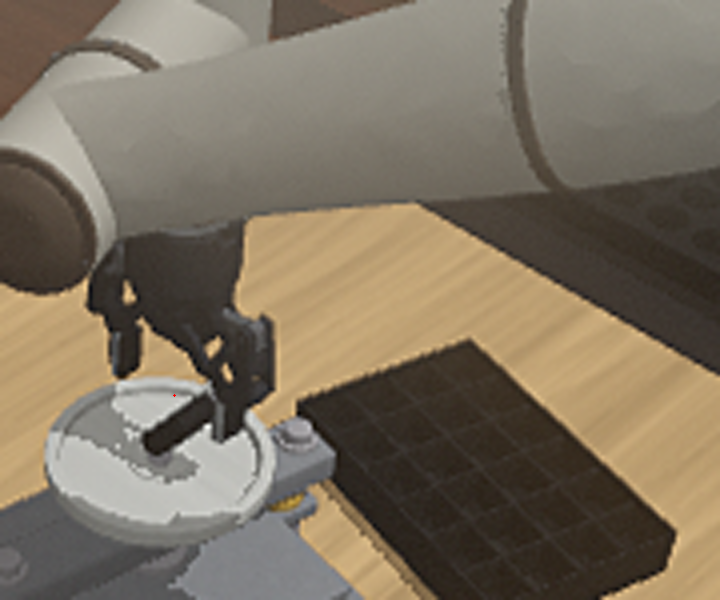

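>>> play_rows([
  [[0, 0, -0.05], 0, -1],
  [[0, 0, -0.1], 0, -1],
  [[0, 0, -0.1], 0, -1],
  [[0, 0, -0.1], 0, 1],
  [[0, 0, -0.1], 0, 1],
  [[0, 0, -0.1], 0, 1],
  [[0, 0, -0.1], 0, 1],
  [[0, 0, -0.1], 0, 1],
  [[0, 0, -0.1], 0, 1],
])

```text
clock: 4.42
position: [548.8, 23.3, 368.0]
ee_rot: [-0.707, 0.708, -0.0, 0.0]
contact_force: [4.0, -1.4, 0.5]
gripper_width: 17.9
```

```bash
python3 - <<'E'
from h import *
s=info()
overlay(arm.get_image('side'),np.array([s['position']+[0,0,-155]]),'side3',(300,80,180,150))
E
```

```text
{'clock': 4.425, 'position': [548.808, 23.26, 367.956], 'ee_rot': [-0.707, 0.708, -0.0, 0.0], 'joints': [0.338, 0.287, -0.235, 0.0, -1.049, -0.339], 'contact_force': [4.02, -1.373, 0.46], 'wrist_torque': [-0.036, -1.365, 0.066], 'gripper_width': 17.889}
yaw 179.92634774117587 [ 4.e-04 -0.e+00 -1.e+00]
```

View pics/side3.png

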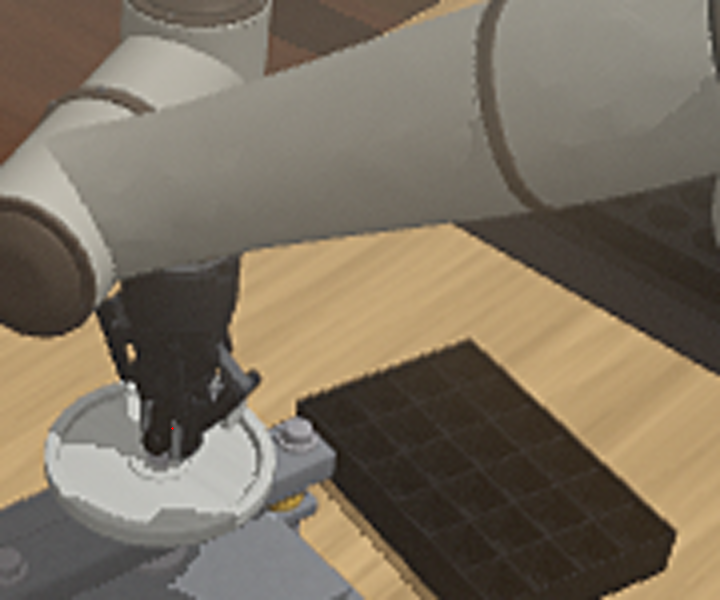

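>>> play_rows([
  [[0, -0.003, 0.023], 0, 1],
  [[0, -0.01, 0.047], 0, 1],
  [[0, -0.02, 0.069], 0, 1],
  [[0, -0.032, 0.09], 0, 1],
  [[0, -0.047, 0.108], 0, 1],
  [[0, -0.064, 0.125], 0, 1],
])

```text
clock: 5.22
position: [548.9, 4.8, 402.0]
ee_rot: [-0.706, 0.708, 0.002, 0.0]
contact_force: [6.3, 0.8, -9.4]
gripper_width: 17.7
```

```bash
python3 - <<'E'
from h import *
s=info()
overlay(arm.get_image('side'),np.array([s['position']+[0,0,-155]]),'side4',(300,80,180,150))
E
```

```text
{'clock': 5.225, 'position': [548.93, 4.812, 402.045], 'ee_rot': [-0.706, 0.708, 0.002, 0.0], 'joints': [0.303, 0.258, -0.182, -0.004, -1.131, -0.303], 'contact_force': [6.316, 0.77, -9.44], 'wrist_torque': [0.489, -1.94, 0.11], 'gripper_width': 17.666}
yaw 179.89292728825936 [-0.0019  0.0032 -1.    ]
```

View pics/side4.png

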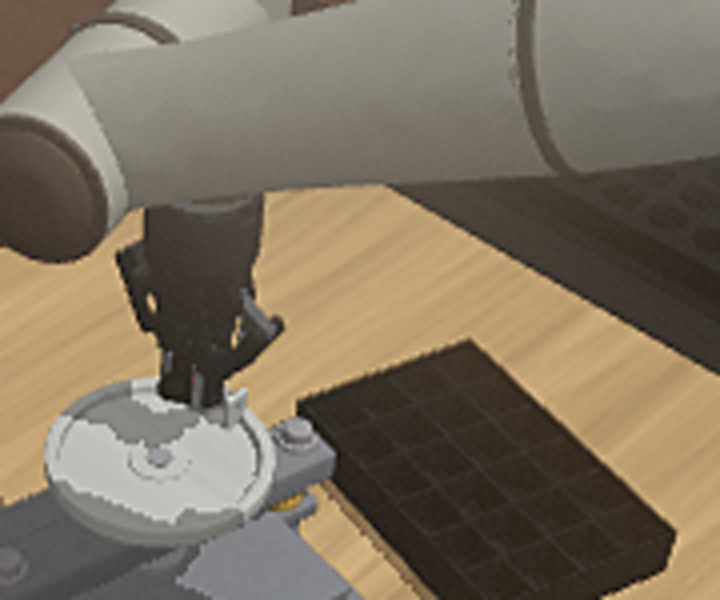

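>>> play_rows([
  [[0, -0.022, 0.026], 0, 1],
  [[0, -0.043, 0.038], 0, 1],
  [[0, -0.065, 0.046], 0, 1],
  [[0, -0.088, 0.052], 0, 1],
  [[0, -0.112, 0.055], 0, 1],
  [[0, -0.136, 0.055], 0, 1],
  [[0, -0.145, 0.055], 0, 1],
  [[0, -0.145, 0.055], 0, 1],
  [[0, -0.145, 0.055], 0, 1],
])

```text
clock: 6.4
position: [548.3, -39.4, 418.9]
ee_rot: [-0.706, 0.708, 0.002, -0.001]
contact_force: [-0.5, 0.1, 0.2]
gripper_width: 0.0
```

```bash
python3 - <<'E'
from h import *
s=info()
overlay(arm.get_image('side'),np.array([s['position']+[0,0,-155]]),'side5',(300,80,180,150))
E
```

```text
{'clock': 6.4, 'position': [548.262, -39.409, 418.922], 'ee_rot': [-0.706, 0.708, 0.002, -0.001], 'joints': [0.222, 0.247, -0.153, -0.003, -1.174, -0.224], 'contact_force': [-0.523, 0.061, 0.234], 'wrist_torque': [0.008, 0.021, -0.03], 'gripper_width': 0.005}
yaw 179.8405187504712 [-0.0043  0.0022 -1.    ]
```

View pics/side5.png

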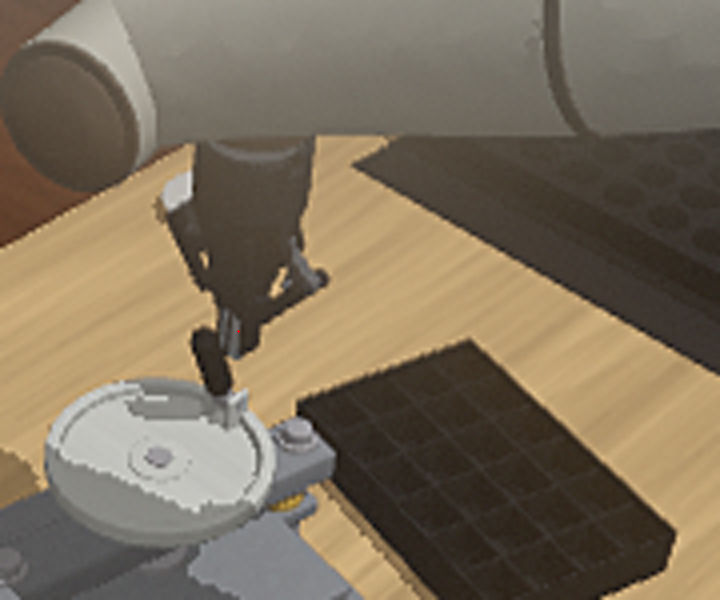

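>>> play_rows([
  [[0, 0, 0.1], 0, 1],
  [[0, 0, 0.2], 0, 1],
  [[0, 0.125, 0.2], 0, 1],
  [[0, 0.25, 0.2], 0, 1],
  [[0, 0.25, 0.12], 0, 1],
  [[0, 0.25, 0.03], 0, 1],
  [[0, 0.2, 0.03], 0, 1],
  [[0, 0.16, 0.03], 0, 1],
  [[0, 0.13, 0.03], 0, 1],
  [[0, 0.11, 0.03], 0, 1],
  [[0, 0.1, 0.03], 0, 1],
  [[0, 0.1, 0.03], 0, 1],
])

```text
clock: 7.95
position: [548.3, -9.7, 428.1]
ee_rot: [-0.706, 0.708, 0.002, -0.001]
contact_force: [-0.0, -0.4, -0.6]
gripper_width: -0.0
```

```bash
python3 - <<'E'
from h import *
s=info()
overlay(arm.get_image('side'),np.array([s['position']+[0,0,-155]]),'side6',(300,80,180,150))
E
```

```text
{'clock': 7.95, 'position': [548.291, -9.726, 428.075], 'ee_rot': [-0.706, 0.708, 0.002, -0.001], 'joints': [0.277, 0.239, -0.142, -0.003, -1.194, -0.279], 'contact_force': [-0.001, -0.388, -0.562], 'wrist_torque': [0.109, -0.028, 0.001], 'gripper_width': -0.049}
yaw 179.81679621888318 [-0.0039  0.0021 -1.    ]
```

View pics/side6.png

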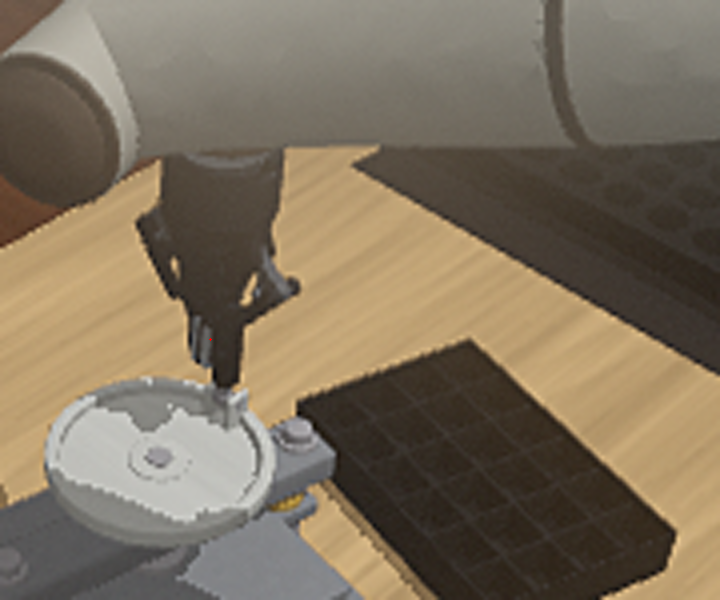

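>>> play_rows([
  [[0, -0.005, 0], 0, 1],
  [[0, -0.01, 0], 0, 1],
  [[0, -0.01, 0], 0, 1],
])

```text
clock: 8.38
position: [548.3, -11.9, 427.8]
ee_rot: [-0.706, 0.708, 0.003, -0.0]
contact_force: [-0.6, 5.3, 2.0]
gripper_width: -0.0
```

>>> play_rows([
  [[0, -0.005, 0], 0, 1],
  [[0, -0.01, 0], 0, 1],
  [[0, -0.01, 0], 0, 1],
])

```text
clock: 8.75
position: [548.4, -13.4, 427.8]
ee_rot: [-0.706, 0.708, 0.004, 0.002]
contact_force: [-0.1, 8.6, 1.7]
gripper_width: 0.1
```

>>> play_rows([
  [[0, 0.06, 0], 0, 1],
  [[0, 0.06, 0.2], 0, 0],
  [[0, 0.06, 0.2], 0, -1],
  [[0, 0, 0.25], 0, -1],
  [[0, 0, 0.25], 0, -1],
  [[0, 0.1, 0.5], 0, -1],
  [[0, 0.3, 0.5], 0, -1],
  [[0, 0.5, 0.5], 0, -1],
  [[0, 0.5, 0.5], 0, -1],
])

```text
clock: 9.88
position: [548.5, 139.9, 576.2]
ee_rot: [0.708, -0.706, -0.004, -0.001]
contact_force: [0.0, -0.5, -1.1]
gripper_width: 85.3
```

```bash
python3 - <<'E'
from h import *
s=info()
M=model(548.6,32.4,208.5,np.radians(-90),np.pi/2)
overlay(arm.get_image('side'),M,'side7',(300,80,180,150))
overlay(arm.get_image('top'),M,'top7',(220,90,160,140))
E
```

```text
{'clock': 9.875, 'position': [548.546, 139.887, 576.181], 'ee_rot': [0.708, -0.706, -0.004, -0.001], 'joints': [0.534, 0.217, 0.193, -0.009, -1.547, -0.531], 'contact_force': [0.039, -0.519, -1.053], 'wrist_torque': [-0.103, -0.007, 0.044], 'gripper_width': 85.339}
yaw -179.8709331583604 [-0.005   0.0069 -1.    ]
```

View pics/side7.png

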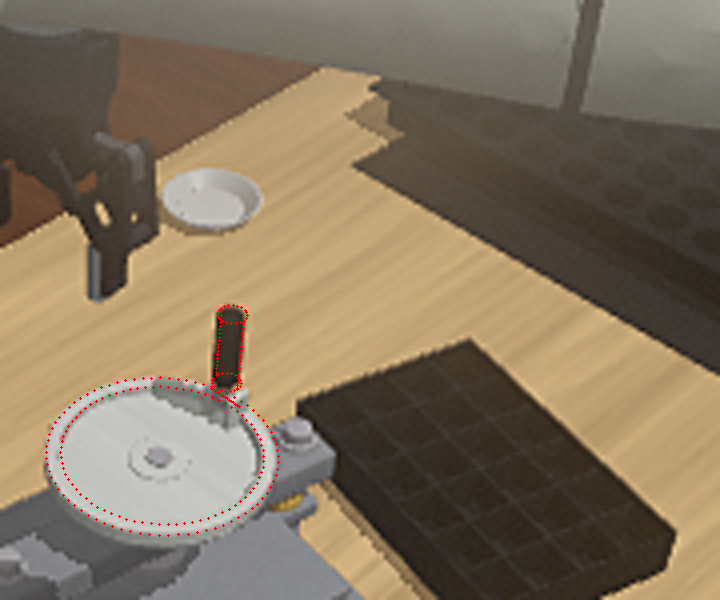

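View pics/top7.png

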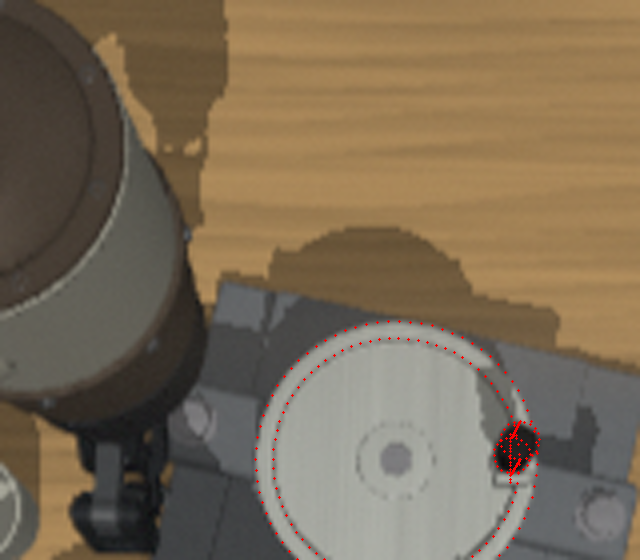

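>>> play_rows([
  [[0, -0.2, -0.1], 0, -1],
  [[0, -0.4, -0.2], 0, -1],
  [[0, -0.572, -0.3], 0, -1],
  [[0, -0.572, -0.3], 0, -1],
  [[0, -0.572, -0.42], 0, -1],
  [[0, -0.572, -0.542], 0, -1],
  [[0, -0.572, -0.542], 0, 0],
  [[0, -0.572, -0.542], 0, 1],
  [[0, -0.572, -0.542], 0, 1],
  [[0, -0.572, -0.542], 0, 1],
  [[0, -0.572, -0.542], 0, 1],
  [[0, -0.572, -0.542], 0, 1],
])

```text
clock: 11.48
position: [548.9, -34.2, 415.7]
ee_rot: [-0.707, 0.707, 0.003, 0.002]
contact_force: [0.3, -0.1, 5.6]
gripper_width: 18.6
```

```bash
python3 - <<'E'
from h import *
s=info()
overlay(arm.get_image('side'),np.array([s['position']+[0,0,-155]]),'side8',(300,80,180,150))
E
```

```text
{'clock': 11.475, 'position': [548.925, -34.247, 415.667], 'ee_rot': [-0.707, 0.707, 0.003, 0.002], 'joints': [0.231, 0.25, -0.157, -0.007, -1.163, -0.229], 'contact_force': [0.308, -0.133, 5.644], 'wrist_torque': [0.061, 0.013, -0.025], 'gripper_width': 18.648}
yaw 179.99216776952656 [-0.0012  0.006  -1.    ]
```

View pics/side8.png

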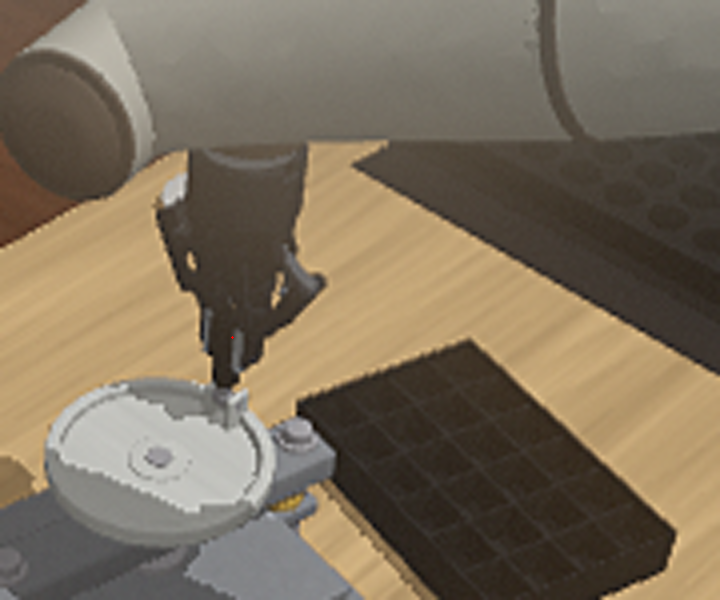

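```bash
cat > w.py <<'E'
from h import *
import sys
C=np.array([548.9,29.8]); Z0=415.0
def ang(p): return (-np.pi/2-np.arctan2(p[1]-C[1],p[0]-C[0]))%(2*np.pi)
def rows(alist, turns=0):
    s=arm.read_state(); p=np.array(s['position']); f=np.array(s['contact_force']); a=ang(p)
    ph=-np.pi/2-a; er=np.array([np.cos(ph),np.sin(ph)]); et=np.array([np.sin(ph),-np.cos(ph)])
    print('t',s['clock'],'a',round(a,3),'r',round(np.hypot(*(p[:2]-C)),1),'z',round(p[2],1),'F opposing turn',round(-f[:2]@et,2),'radial out',round(f[:2]@er,2),'fz',round(f[2],2),'M',np.round(s['wrist_torque'],2),'w',round(s['gripper_width'],1))
    print('q',np.round(s['joints'],2))
    if alist is None: return
    R_=[]
    for t in alist:
        q=-np.pi/2-t; T=np.array([C[0]+64*np.cos(q),C[1]+64*np.sin(q),Z0-3.82*t]); R_.append([np.round((T-p)/300,3).tolist(),0,1])
    print(R_)
if __name__=='__main__':
    a0,a1,n=float(sys.argv[1]),float(sys.argv[2]),int(sys.argv[3]); rows(np.linspace(a0,a1,n+1)[1:])
E
python3 w.py 0 1.5 10
```

```text
t 11.525 a 6.283 r 64.1 z 415.7 F opposing turn 0.24 radial out -0.87 fz 6.59 M [0.1  0.   0.01] w 18.4
q [ 0.23  0.25 -0.16 -0.01 -1.16 -0.23]
[[[-0.032, 0.003, -0.004], 0, 1], [[-0.063, 0.01, -0.006], 0, 1], [[-0.093, 0.021, -0.008], 0, 1], [[-0.121, 0.037, -0.01], 0, 1], [[-0.146, 0.057, -0.012], 0, 1], [[-0.167, 0.081, -0.014], 0, 1], [[-0.185, 0.107, -0.016], 0, 1], [[-0.199, 0.136, -0.017], 0, 1], [[-0.208, 0.167, -0.019], 0, 1], [[-0.213, 0.198, -0.021], 0, 1]]
```

>>> play_rows([
  [[-0.032, 0.003, -0.004], 0, 1],
  [[-0.063, 0.01, -0.006], 0, 1],
  [[-0.093, 0.021, -0.008], 0, 1],
  [[-0.121, 0.037, -0.01], 0, 1],
  [[-0.146, 0.057, -0.012], 0, 1],
  [[-0.167, 0.081, -0.014], 0, 1],
  [[-0.185, 0.107, -0.016], 0, 1],
  [[-0.199, 0.136, -0.017], 0, 1],
  [[-0.208, 0.167, -0.019], 0, 1],
  [[-0.213, 0.198, -0.021], 0, 1],
])

```text
clock: 12.78
position: [485.4, 24.4, 410.2]
ee_rot: [0.707, -0.707, -0.001, -0.001]
contact_force: [3.5, -6.7, 2.1]
gripper_width: 18.6
```

```bash
python3 w.py 1.5 2.4 9
python3 - <<'E'
from h import *
overlay(arm.get_image('side'),np.array([[548.6,32.4,208.5]]),'side9',(300,80,180,150))
E
```

```text
t 12.775 a 1.486 r 63.7 z 410.2 F opposing turn 6.96 radial out -2.89 fz 2.14 M [-2.01 -0.99 -0.  ] w 18.6
q [ 0.38  0.14 -0.31 -0.   -1.12 -0.38]
[[[-0.002, 0.024, -0.004], 0, 1], [[0.0, 0.046, -0.006], 0, 1], [[0.004, 0.066, -0.007], 0, 1], [[0.01, 0.087, -0.008], 0, 1], [[0.018, 0.107, -0.009], 0, 1], [[0.028, 0.126, -0.011], 0, 1], [[0.039, 0.144, -0.012], 0, 1], [[0.053, 0.16, -0.013], 0, 1], [[0.068, 0.175, -0.015], 0, 1]]
```

View pics/side9.png

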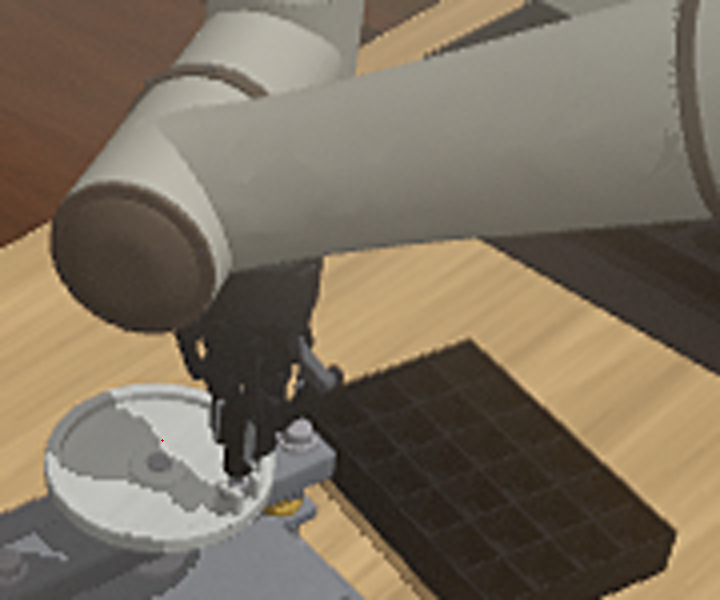

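>>> play_rows([
  [[-0.002, 0.024, -0.004], 0, 1],
  [[0.0, 0.046, -0.006], 0, 1],
  [[0.004, 0.066, -0.007], 0, 1],
  [[0.01, 0.087, -0.008], 0, 1],
  [[0.018, 0.107, -0.009], 0, 1],
  [[0.028, 0.126, -0.011], 0, 1],
  [[0.039, 0.144, -0.012], 0, 1],
  [[0.053, 0.16, -0.013], 0, 1],
  [[0.068, 0.175, -0.015], 0, 1],
])

```text
clock: 13.95
position: [504.8, 76.7, 406.7]
ee_rot: [0.707, -0.707, -0.001, 0.001]
contact_force: [-4.5, -2.9, 9.6]
gripper_width: 18.7
```

```bash
python3 w.py 2.4 2.8 4
```

```text
t 13.95 a 2.387 r 64.3 z 406.7 F opposing turn 5.3 radial out 0.96 fz 9.62 M [-1.12  1.51 -0.04] w 18.7
q [ 0.47  0.19 -0.26 -0.   -1.12 -0.47]
[[[0.019, 0.015, -0.004], 0, 1], [[0.037, 0.027, -0.005], 0, 1], [[0.056, 0.037, -0.007], 0, 1], [[0.075, 0.045, -0.008], 0, 1]]
```

>>> play_rows([
  [[0.019, 0.015, -0.001], 0, 1],
  [[0.037, 0.027, -0.002], 0, 1],
  [[0.056, 0.037, -0.003], 0, 1],
  [[0.075, 0.045, -0.005], 0, 1],
])

```text
clock: 14.45
position: [525.9, 89.8, 405.4]
ee_rot: [0.707, -0.707, -0.003, 0.003]
contact_force: [-7.4, 0.9, 7.5]
gripper_width: 19.0
```

```bash
sed -i 's/Z0=415.0/Z0=416.0/' w.py; python3 w.py 2.8 3.2 4
```

```text
t 14.45 a 2.776 r 64.3 z 405.4 F opposing turn 6.57 radial out 3.47 fz 7.45 M [ 0.23  2.11 -0.01] w 19.0
q [ 0.47  0.23 -0.21 -0.   -1.14 -0.47]
[[[0.026, 0.007, -0.002], 0, 1], [[0.047, 0.011, -0.003], 0, 1], [[0.068, 0.013, -0.004], 0, 1], [[0.089, 0.013, -0.005], 0, 1]]
```

>>> play_rows([
  [[0.026, 0.007, -0.002], 0, 1],
  [[0.047, 0.011, -0.003], 0, 1],
  [[0.068, 0.013, -0.004], 0, 1],
  [[0.089, 0.013, -0.005], 0, 1],
])

```text
clock: 14.95
position: [551.4, 94.4, 404.0]
ee_rot: [0.707, -0.707, -0.005, 0.004]
contact_force: [-5.7, 4.8, 6.4]
gripper_width: 18.5
```

```bash
python3 w.py 3.2 3.6 4
```

```text
t 14.95 a 3.18 r 64.7 z 404.0 F opposing turn 5.89 radial out 4.58 fz 6.44 M [1.39 1.82 0.01] w 18.5
q [ 0.46  0.28 -0.15 -0.01 -1.15 -0.45]
[[[0.025, -0.005, -0.002], 0, 1], [[0.046, -0.009, -0.003], 0, 1], [[0.067, -0.016, -0.004], 0, 1], [[0.086, -0.024, -0.006], 0, 1]]
```

```bash
sed -i 's/548.9,29.8/549.5,31.0/' w.py; python3 w.py 3.19 3.6 4
```

```text
t 14.95 a 3.171 r 63.5 z 404.0 F opposing turn 5.85 radial out 4.63 fz 6.44 M [1.39 1.82 0.01] w 18.5
q [ 0.46  0.28 -0.15 -0.01 -1.15 -0.45]
[[[0.026, -0.001, -0.002], 0, 1], [[0.047, -0.005, -0.003], 0, 1], [[0.068, -0.011, -0.004], 0, 1], [[0.088, -0.02, -0.006], 0, 1]]
```

>>> play_rows([
  [[0.026, -0.001, -0.002], 0, 1],
  [[0.047, -0.005, -0.003], 0, 1],
  [[0.068, -0.011, -0.004], 0, 1],
  [[0.088, -0.02, -0.006], 0, 1],
])

```text
clock: 15.45
position: [576.9, 89.3, 402.4]
ee_rot: [0.707, -0.707, -0.007, 0.004]
contact_force: [-5.9, 4.9, 4.9]
gripper_width: 19.0
```

```bash
python3 w.py 3.6 4.0 4
```

```text
t 15.45 a 3.581 r 64.5 z 402.4 F opposing turn 7.43 radial out 1.96 fz 4.9 M [ 1.51  1.35 -0.02] w 19.0
q [ 0.43  0.32 -0.09 -0.01 -1.17 -0.42]
[[[0.022, -0.013, -0.002], 0, 1], [[0.039, -0.026, -0.003], 0, 1], [[0.055, -0.04, -0.004], 0, 1], [[0.07, -0.055, -0.006], 0, 1]]
```

>>> play_rows([
  [[0.022, -0.013, -0.002], 0, 1],
  [[0.039, -0.026, -0.003], 0, 1],
  [[0.055, -0.04, -0.004], 0, 1],
])

```text
clock: 15.82
position: [593.0, 78.8, 401.3]
ee_rot: [0.708, -0.707, -0.008, 0.002]
contact_force: [-2.3, 7.1, 3.6]
gripper_width: 18.6
```

```bash
python3 w.py 3.9 4.3 4
```

```text
t 15.825 a 3.881 r 64.6 z 401.3 F opposing turn 6.48 radial out 3.75 fz 3.6 M [ 1.98  0.71 -0.05] w 18.6
q [ 0.4   0.34 -0.06 -0.01 -1.18 -0.39]
[[[0.016, -0.02, -0.002], 0, 1], [[0.029, -0.037, -0.003], 0, 1], [[0.041, -0.055, -0.005], 0, 1], [[0.05, -0.074, -0.006], 0, 1]]
```

Still free. Going on.

>>> play_rows([
  [[0.016, -0.02, -0.002], 0, 1],
  [[0.029, -0.037, -0.003], 0, 1],
  [[0.041, -0.055, -0.005], 0, 1],
  [[0.05, -0.074, -0.006], 0, 1],
])

```text
clock: 16.32
position: [608.3, 58.4, 399.8]
ee_rot: [0.708, -0.706, -0.009, -0.0]
contact_force: [-0.5, 8.1, 2.6]
gripper_width: 18.5
```

```bash
python3 w.py 4.3 4.7 4
```

```text
t 16.325 a 4.276 r 64.9 z 399.8 F opposing turn 7.55 radial out 2.92 fz 2.58 M [ 2.21 -0.14 -0.08] w 18.5
q [ 0.36  0.37 -0.03 -0.02 -1.19 -0.35]
[[[0.007, -0.026, -0.002], 0, 1], [[0.012, -0.046, -0.003], 0, 1], [[0.016, -0.067, -0.005], 0, 1], [[0.017, -0.089, -0.006], 0, 1]]
```

>>> play_rows([
  [[0.007, -0.026, -0.002], 0, 1],
  [[0.012, -0.046, -0.003], 0, 1],
  [[0.016, -0.067, -0.005], 0, 1],
])

```text
clock: 16.7
position: [613.7, 40.2, 398.7]
ee_rot: [0.708, -0.706, -0.009, -0.004]
contact_force: [2.3, 7.3, 2.7]
gripper_width: 18.7
```

```bash
python3 w.py 4.6 5.0 4
```

```text
t 16.7 a 4.571 r 64.9 z 398.7 F opposing turn 6.93 radial out 3.31 fz 2.68 M [ 1.97 -0.54 -0.02] w 18.7
q [ 0.32  0.37 -0.02 -0.02 -1.18 -0.31]
[[[-0.001, -0.028, -0.002], 0, 1], [[-0.002, -0.049, -0.003], 0, 1], [[-0.005, -0.07, -0.005], 0, 1], [[-0.01, -0.091, -0.006], 0, 1]]
```

>>> play_rows([
  [[-0.001, -0.028, -0.002], 0, 1],
  [[-0.002, -0.049, -0.003], 0, 1],
  [[-0.005, -0.07, -0.005], 0, 1],
  [[-0.01, -0.091, -0.006], 0, 1],
])

```text
clock: 17.2
position: [612.1, 14.6, 397.3]
ee_rot: [0.709, -0.705, -0.008, -0.008]
contact_force: [4.4, 7.0, -1.3]
gripper_width: 18.6
```

```bash
python3 w.py 5.0 5.3 3
```

```text
t 17.2 a 4.969 r 64.8 z 397.3 F opposing turn 7.9 radial out 2.44 fz -1.29 M [ 1.56 -1.72 -0.07] w 18.6
q [ 0.28  0.37 -0.03 -0.02 -1.17 -0.27]
[[[-0.011, -0.026, -0.003], 0, 1], [[-0.02, -0.045, -0.004], 0, 1], [[-0.031, -0.064, -0.005], 0, 1]]
```

>>> play_rows([
  [[-0.011, -0.026, -0.003], 0, 1],
  [[-0.02, -0.045, -0.004], 0, 1],
  [[-0.031, -0.064, -0.005], 0, 1],
])

```text
clock: 17.58
position: [604.5, -3.2, 396.2]
ee_rot: [0.709, -0.705, -0.007, -0.012]
contact_force: [6.3, 3.7, 0.2]
gripper_width: 18.3
```

```bash
python3 w.py 5.3 5.6 3;python3 - <<'E'
from h import *
p=arm.get_image('side'); cv2.imwrite('pics/side10.png',cv2.resize(p['pixels'][170:290,270:420,::-1],None,fx=5,fy=5,interpolation=cv2.INTER_CUBIC))
E
```

```text
t 17.575 a 5.269 r 64.8 z 396.2 F opposing turn 6.47 radial out 3.34 fz 0.17 M [ 0.98 -2.01 -0.  ] w 18.3
q [ 0.26  0.35 -0.05 -0.03 -1.15 -0.24]
[[[-0.019, -0.021, -0.003], 0, 1], [[-0.033, -0.037, -0.004], 0, 1], [[-0.049, -0.051, -0.005], 0, 1]]
```

View pics/side10.png

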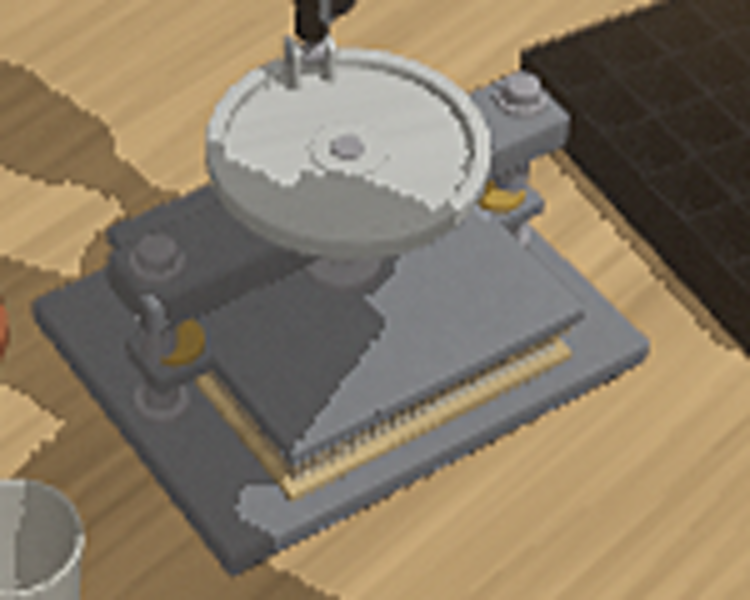

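>>> play_rows([
  [[-0.019, -0.021, -0.003], 0, 1],
  [[-0.033, -0.037, -0.004], 0, 1],
  [[-0.049, -0.051, -0.005], 0, 1],
])

```text
clock: 18.0
position: [591.5, -18.5, 395.2]
ee_rot: [0.709, -0.705, -0.004, -0.016]
contact_force: [9.3, 0.8, -2.7]
gripper_width: 18.4
```

```bash
python3 w.py 5.6 5.9 3
```

```text
t 18.0 a 5.579 r 64.9 z 395.2 F opposing turn 7.63 radial out 5.38 fz -2.72 M [-0.19 -2.63 -0.12] w 18.4
q [ 0.24  0.33 -0.09 -0.03 -1.13 -0.22]
[[[-0.023, -0.013, -0.003], 0, 1], [[-0.041, -0.024, -0.004], 0, 1], [[-0.06, -0.033, -0.006], 0, 1]]
```

>>> play_rows([
  [[-0.023, -0.013, -0.004], 0, 1],
  [[-0.041, -0.024, -0.006], 0, 1],
  [[-0.06, -0.034, -0.008], 0, 1],
])

```text
clock: 18.38
position: [576.1, -28.6, 394.1]
ee_rot: [0.709, -0.705, 0.0, -0.02]
contact_force: [11.3, -2.6, -0.8]
gripper_width: 18.5
```

```bash
sed -i 's/Z0=416.0/Z0=415.3/' w.py;python3 w.py 5.9 6.2 3
```

```text
t 18.375 a 5.864 r 65.3 z 394.1 F opposing turn 9.3 radial out 6.95 fz -0.83 M [-1.07 -2.84 -0.16] w 18.5
q [ 0.23  0.31 -0.13 -0.02 -1.1  -0.21]
[[[-0.029, -0.006, -0.006], 0, 1], [[-0.05, -0.011, -0.007], 0, 1], [[-0.071, -0.014, -0.008], 0, 1]]
```

```bash
sed -i 's/C\[0\]+64\*/C[0]+65*/; s/C\[1\]+64\*/C[1]+65*/' w.py;python3 w.py 5.9 6.1 2; python3 - <<'E'
from h import *
p=arm.get_image('side'); cv2.imwrite('pics/side11.png',cv2.resize(p['pixels'][110:290,270:420,::-1],None,fx=3.3,fy=3.3,interpolation=cv2.INTER_CUBIC))
E
```

```text
t 18.375 a 5.864 r 65.3 z 394.1 F opposing turn 9.3 radial out 6.95 fz -0.83 M [-1.07 -2.84 -0.16] w 18.5
q [ 0.23  0.31 -0.13 -0.02 -1.1  -0.21]
[[[-0.028, -0.009, -0.006], 0, 1], [[-0.049, -0.014, -0.007], 0, 1]]
```

View pics/side11.png

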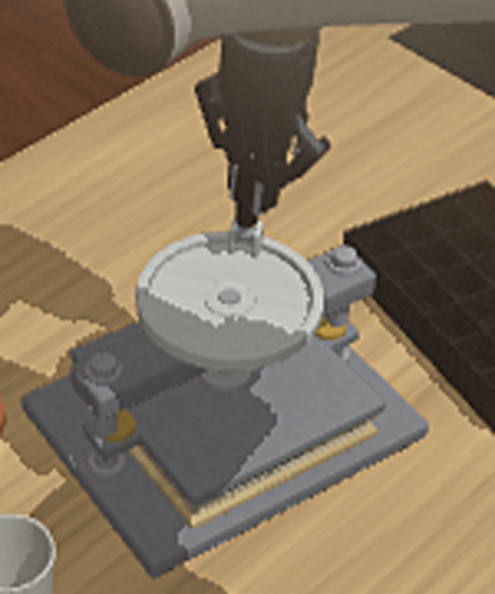

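>>> play_rows([
  [[-0.028, -0.009, -0.006], 0, 1],
  [[-0.049, -0.014, -0.007], 0, 1],
])

```text
clock: 18.68
position: [563.2, -33.4, 393.4]
ee_rot: [0.709, -0.704, 0.004, -0.023]
contact_force: [10.4, -4.1, -1.8]
gripper_width: 18.6
```

```bash
python3 w.py 6.1 6.3 2
```

```text
t 18.675 a 6.073 r 65.8 z 393.4 F opposing turn 9.29 radial out 6.19 fz -1.8 M [-1.65 -2.96 -0.23] w 18.6
q [ 0.22  0.28 -0.17 -0.02 -1.08 -0.21]
[[[-0.028, -0.001, -0.006], 0, 1], [[-0.049, -0.002, -0.007], 0, 1]]
```

>>> play_rows([
  [[-0.028, -0.001, -0.006], 0, 1],
  [[-0.049, -0.002, -0.007], 0, 1],
])

```text
clock: 18.92
position: [551.3, -34.8, 392.9]
ee_rot: [0.71, -0.704, 0.009, -0.026]
contact_force: [12.9, -9.8, -1.2]
gripper_width: 18.6
```

```bash
python3 w.py 6.3 6.5 2; python3 -c "
from h import *
for i in range(3):
    arm.get_image('side'); s=arm.read_state(); print(s['clock'],s['contact_force'],s['position'])"
```

```text
t 18.925 a 6.255 r 65.9 z 392.9 F opposing turn 12.63 radial out 10.13 fz -1.18 M [-3.18 -3.04 -0.27] w 18.6
q [ 0.23  0.26 -0.2  -0.01 -1.06 -0.21]
[[[-0.031, 0.004, -0.007], 0, 1], [[-0.053, 0.008, -0.008], 0, 1]]
18.975 [11.34905475 -9.02956682 -0.93029728] [550.47790328 -35.1474219  392.79192746]
19.025 [ 9.81879373 -8.59559957 -0.76370312] [550.69028791 -35.1610489  392.75358305]
19.075 [10.33774501 -7.29318212 -0.55391169] [550.78531169 -35.18912045 392.77209762]
```

```bash
cat >> w.py <<'E'
def torq():
    s=arm.read_state(); p=np.array(s['position']); z=R.from_quat(s['ee_rot']).apply([0,0,1]); g=p+155*z
    H=np.array([548.6,32.4,0]); d=g-H
    F=np.array(s['contact_force']); M=np.array(s['wrist_torque'])
    tz=((p-H)[0]*F[1]-(p-H)[1]*F[0])/1000+M[2]
    print('tilt',z.round(3),'grasp',g.round(1),'r',np.hypot(d[0],d[1]).round(1),'cw angle',round((-np.pi/2-np.arctan2(d[1],d[0]))%(2*np.pi),3),'F eff',round(tz/0.064,2))
    gc=-np.cross(z*0.155,F)+M; print('couple at grasp',gc.round(2))
torq()
E
python3 w.py 6.3 6.5 2
```

```text
t 19.075 a 6.264 r 66.2 z 392.8 F opposing turn 10.19 radial out 7.49 fz -0.55 M [-2.87 -2.39 -0.21] w 18.5
q [ 0.23  0.26 -0.2  -0.01 -1.06 -0.21]
[[[-0.03, 0.005, -0.006], 0, 1], [[-0.051, 0.009, -0.008], 0, 1]]
tilt [ 0.048  0.024 -0.999] grasp [558.2 -31.5 238. ] r 64.6 cw angle 6.135 F eff 7.33
couple at grasp [-1.74 -0.8  -0.12]
```

```bash
cat > w2.py <<'E'
from h import *
import sys
H=np.array([548.6,32.4,0])
def go(da=0,n=0,dz0=0.0):
    s=arm.read_state(); p=np.array(s['position']); z=R.from_quat(s['ee_rot']).apply([0,0,1]); g=p+155*z; d=g-H
    F=np.array(s['contact_force']); M=np.array(s['wrist_torque']); q=p-H
    a=(-np.pi/2-np.arctan2(d[1],d[0]))%(2*np.pi); er=np.array([d[0],d[1]])/np.hypot(d[0],d[1])
    print('t',s['clock'],'a',round(a,3),'r',np.hypot(d[0],d[1]).round(1),'g',g.round(1),'Feff',round(((q[0]*F[1]-q[1]*F[0])/1000+M[2])/.064,2),'rad',round(F[:2]@er,1),'fz',round(F[2],1),'tilt',z[:2].round(3),'w',round(s['gripper_width'],1),'cpl',(M-np.cross(z*.155,F)).round(2))
    if n:
        o=[]
        for k in range(1,n+1):
            b=-np.pi/2-(a+da*k/n); T=np.array([H[0]+64.5*np.cos(b),H[1]+64.5*np.sin(b),g[2]-3.82*da*k/n+dz0]); o.append([np.round((T-g)/300,3).tolist(),0,1])
        print(o)
if __name__=='__main__': go(*[f(x) for f,x in zip((float,int),sys.argv[1:])])
E
python3 w2.py 0.3 3
```

```text
t 19.075 a 6.135 r 64.6 g [558.2 -31.5 238. ] Feff 7.33 rad 8.7 fz -0.6 tilt [0.048 0.024] w 18.5 cpl [-1.74 -0.8  -0.12]
[[[-0.021, -0.002, -0.001], 0, 1], [[-0.043, -0.002, -0.003], 0, 1], [[-0.064, 0.0, -0.004], 0, 1]]
```

>>> play_rows([
  [[-0.028, -0.002, -0.001], 0, 1],
  [[-0.05, -0.002, -0.003], 0, 1],
  [[-0.07, 0.001, -0.004], 0, 1],
])

```text
clock: 19.45
position: [532.1, -35.6, 391.8]
ee_rot: [0.71, -0.704, 0.012, -0.027]
contact_force: [12.7, -6.6, -5.3]
gripper_width: 18.4
```

```bash
python3 w2.py 0.25 3
```

```text
t 19.45 a 0.123 r 65.1 g [540.6 -32.2 237. ] Feff 10.71 rad 5.0 fz -5.3 tilt [0.055 0.022] w 18.4 cpl [-1.74 -1.   -0.19]
[[[-0.017, 0.005, -0.001], 0, 1], [[-0.035, 0.009, -0.002], 0, 1], [[-0.052, 0.015, -0.003], 0, 1]]
```

>>> play_rows([
  [[-0.012, 0.003, -0.001], 0, 1],
  [[-0.022, 0.006, -0.001], 0, 1],
])

```text
clock: 19.7
position: [527.6, -34.7, 391.6]
ee_rot: [0.71, -0.704, 0.015, -0.029]
contact_force: [12.9, -8.1, -4.9]
gripper_width: 18.4
```

```bash
python3 w2.py 0.1 2; python3 -c "
from h import *
p=snap('side','side12');p=snap('side','side12')"; python3 w2.py
```

```text
t 19.7 a 0.175 r 65.1 g [537.3 -31.7 236.9] Feff 11.64 rad 5.8 fz -4.9 tilt [0.062 0.019] w 18.4 cpl [-1.66 -0.73 -0.18]
[[[-0.01, 0.004, -0.001], 0, 1], [[-0.021, 0.007, -0.001], 0, 1]]
t 19.8 a 0.182 r 65.3 g [536.8 -31.8 236.8] Feff 10.18 rad 5.6 fz -4.8 tilt [0.061 0.019] w 18.7 cpl [-1.47 -0.65 -0.17]
```

>>> play_rows([
  [[0, 0, 0], 0, 1],
  [[0, 0, 0], 0, -0.5],
  [[0, 0, 0], 0, -1],
  [[0, 0, 0], 0, -1],
  [[0, 0, 0], 0, -1],
  [[0, 0, 0.1], 0, -1],
  [[0, 0, 0.25], 0, -1],
  [[0, 0, 0.4], 0, -1],
  [[0, -0.2, 0.5], -0.34, 0],
  [[0, -0.4, 0.5], -0.34, 1],
  [[0, -0.4, 0.5], -0.34, 1],
])

```text
clock: 21.18
position: [526.8, -157.8, 541.6]
ee_rot: [-0.643, 0.766, -0.018, 0.027]
contact_force: [-0.3, 0.4, -0.5]
gripper_width: 32.2
```

```bash
python3 - <<'E'
from h import *
s=info()
z=R.from_quat(s['ee_rot']).apply([0,0,1]); print('tip',np.array(s['position'])+173*z)
M=model(548.6,32.4,183.8,np.radians(-100.3),np.pi/2)
overlay(arm.get_image('side'),M,'side13',(300,80,180,150))
overlay(arm.get_image('top'),M,'top13',(220,90,160,140))
E
```

```text
{'clock': 21.175, 'position': [526.839, -157.766, 541.637], 'ee_rot': [-0.643, 0.766, -0.018, 0.027], 'joints': [0.002, 0.178, 0.06, -0.008, -1.389, -0.175], 'contact_force': [-0.289, 0.417, -0.545], 'wrist_torque': [0.041, 0.166, 0.021], 'gripper_width': 32.197}
yaw 169.99388510871105 [ 0.0637  0.0076 -0.9979]
tip [ 537.85147726 -156.44585677  368.9930821 ]
```

View pics/side13.png

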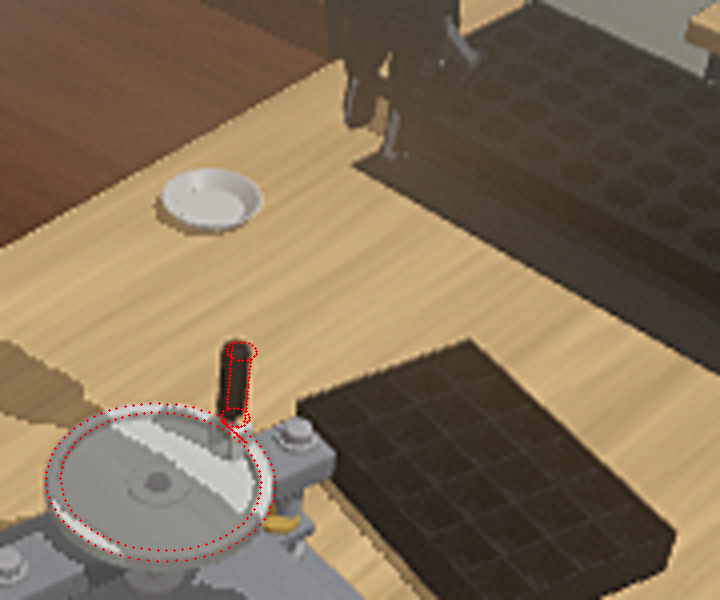

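View pics/top13.png

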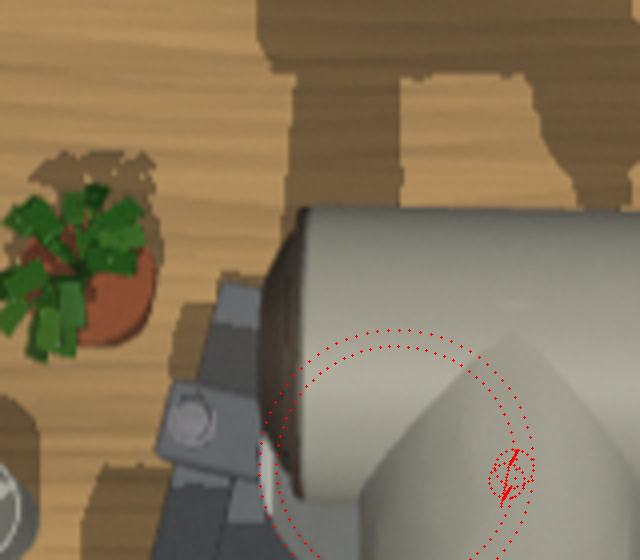

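>>> play_rows([
  [[-0.1, -0.2, 0], 0, 1],
  [[-0.1, -0.4, 0], 0, 1],
  [[-0.1, -0.6, 0], 0, 1],
  [[-0.1, -0.7, 0], 0, 1],
  [[-0.1, -0.7, 0], 0, 1],
])

```text
clock: 21.9
position: [497.7, -365.9, 539.7]
ee_rot: [-0.644, 0.765, -0.016, 0.026]
contact_force: [-0.0, 1.1, -1.1]
gripper_width: -0.3
```

```bash
python3 - <<'E'
from h import *
s=info()
for i,phi in enumerate((-92,-100.3)):
    M=model(548.6,32.4,184.3,np.radians(phi),np.pi/2)
    a=[]
    for n,b in(('side',(330,140,60,90)),('top',(280,150,90,90))):
        overlay(arm.get_image(n),M,'tmp',b,5); a.append(cv2.imread('pics/tmp.png'))
    cv2.imwrite(f'pics/c{i}.png',np.hstack(a))
E
```

```text
{'clock': 21.9, 'position': [497.728, -365.884, 539.746], 'ee_rot': [-0.644, 0.765, -0.016, 0.026], 'joints': [-0.379, 0.307, 0.235, -0.031, -1.446, 0.21], 'contact_force': [-0.0, 1.066, -1.127], 'wrist_torque': [0.013, 0.112, 0.008], 'gripper_width': -0.298}
yaw 170.12998665900514 [ 0.0608  0.0094 -0.9981]
```

View pics/c0.png

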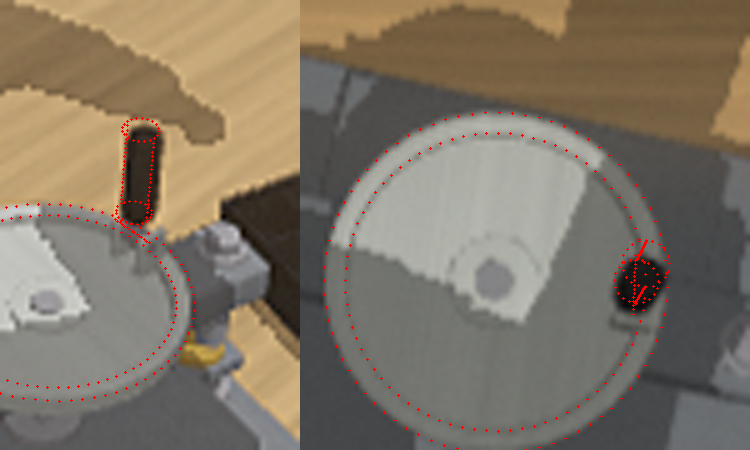

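View pics/c1.png

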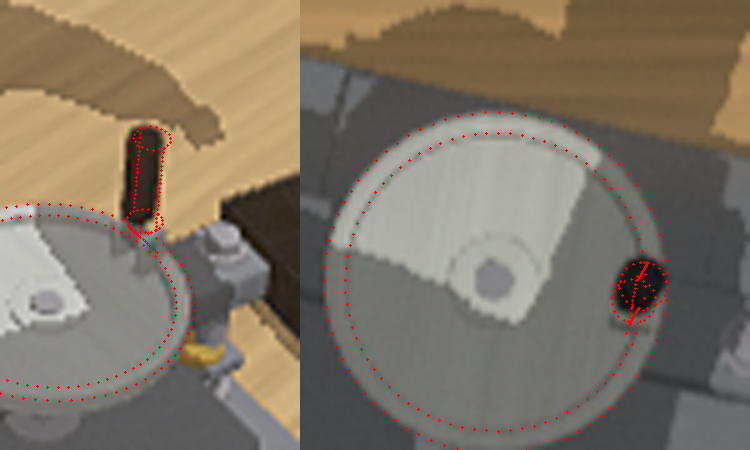

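>>> play_rows([
  [[0.1, 0.2, -0.1], 0.12, 1],
  [[0.1, 0.4, -0.2], 0.12, 1],
  [[0.1, 0.6, -0.3], 0.12, 1],
  [[0.1, 0.8, -0.41], 0.12, 1],
  [[0.1, 0.95, -0.41], 0.12, 1],
  [[0.1, 0.95, -0.41], 0.12, 1],
  [[0.1, 0.95, -0.41], 0.12, 1],
])

```text
clock: 22.98
position: [527.4, -77.3, 419.2]
ee_rot: [-0.67, 0.742, -0.017, 0.028]
contact_force: [0.1, 0.2, 0.6]
gripper_width: 0.1
```

```bash
cat > f.py <<'E'
from h import *
s=info()
z=R.from_quat(s['ee_rot']).apply([0,0,1]); tip=np.array(s['position'])+173*z; print('tip',tip.round(1))
pin=np.array([541.4,-31.2,184.3]); inw=np.array([.113,.994,0])
print('u,h',(tip-pin)@inw,tip[2]-184.3)
o=[]
for t in (90,80,70,60,50,40,30,22,15,8,2,-1):
    c,sn=np.cos(np.radians(t)),np.sin(np.radians(t))
    u=60*c-10*sn-11+1; h=60*sn+10*c-1
    T=pin+inw*u+[0,0,h]; o.append([np.round((T-tip)/300,3).tolist(),0,1])
print(o)
E
python3 f.py
```

```text
{'clock': 22.975, 'position': [527.357, -77.336, 419.171], 'ee_rot': [-0.67, 0.742, -0.017, 0.028], 'joints': [0.158, 0.205, -0.211, -0.003, -1.091, -0.259], 'contact_force': [0.094, 0.175, 0.634], 'wrist_torque': [-0.075, 0.141, 0.003], 'gripper_width': 0.14}
yaw 174.10739484576962 [ 0.0636  0.0127 -0.9979]
tip [538.4 -75.1 246.5]
u,h -44.02542965431268 62.23513565365877
[[[0.003, 0.08, -0.011], 0, 1], [[0.007, 0.115, -0.008], 0, 1], [[0.011, 0.15, -0.011], 0, 1], [[0.014, 0.184, -0.021], 0, 1], [[0.018, 0.216, -0.036], 0, 1], [[0.021, 0.244, -0.057], 0, 1], [[0.024, 0.269, -0.082], 0, 1], [[0.026, 0.285, -0.105], 0, 1], [[0.027, 0.297, -0.127], 0, 1], [[0.028, 0.306, -0.15], 0, 1], [[0.029, 0.311, -0.17], 0, 1], [[0.029, 0.313, -0.181], 0, 1]]
```

>>> play_rows([
  [[0.003, 0.06, -0.011], 0, 1],
  [[0.003, 0.09, -0.011], 0, 1],
  [[0.007, 0.115, -0.008], 0, 1],
  [[0.011, 0.15, -0.011], 0, 1],
  [[0.014, 0.184, -0.021], 0, 1],
  [[0.018, 0.216, -0.036], 0, 1],
  [[0.021, 0.244, -0.057], 0, 1],
])

```text
clock: 23.85
position: [533.9, -3.3, 402.0]
ee_rot: [-0.67, 0.742, -0.017, 0.028]
contact_force: [-0.0, -0.2, 1.4]
gripper_width: 0.1
```

```bash
python3 f.py; python3 -c "
from h import *
p=snap('side','side14');overlay(p,model(548.6,32.4,184.3,np.radians(-96.5),np.radians(50)),'side14',(300,80,180,150))"
```

```text
{'clock': 23.85, 'position': [533.924, -3.254, 402.021], 'ee_rot': [-0.67, 0.742, -0.017, 0.028], 'joints': [0.299, 0.219, -0.241, 0.008, -1.045, -0.405], 'contact_force': [-0.011, -0.16, 1.36], 'wrist_torque': [-0.091, 0.056, 0.003], 'gripper_width': 0.118}
yaw 174.1275200587621 [ 0.0647  0.0131 -0.9978]
tip [545.1  -1.  229.4]
u,h 30.45443595552403 45.09900971412125
[[[-0.02, -0.167, 0.046], 0, 1], [[-0.016, -0.132, 0.049], 0, 1], [[-0.012, -0.097, 0.046], 0, 1], [[-0.008, -0.063, 0.036], 0, 1], [[-0.005, -0.031, 0.021], 0, 1], [[-0.001, -0.003, 0.0], 0, 1], [[0.002, 0.022, -0.025], 0, 1], [[0.003, 0.038, -0.048], 0, 1], [[0.005, 0.05, -0.07], 0, 1], [[0.006, 0.058, -0.093], 0, 1], [[0.006, 0.064, -0.113], 0, 1], [[0.006, 0.065, -0.124], 0, 1]]
```

View pics/side14.png

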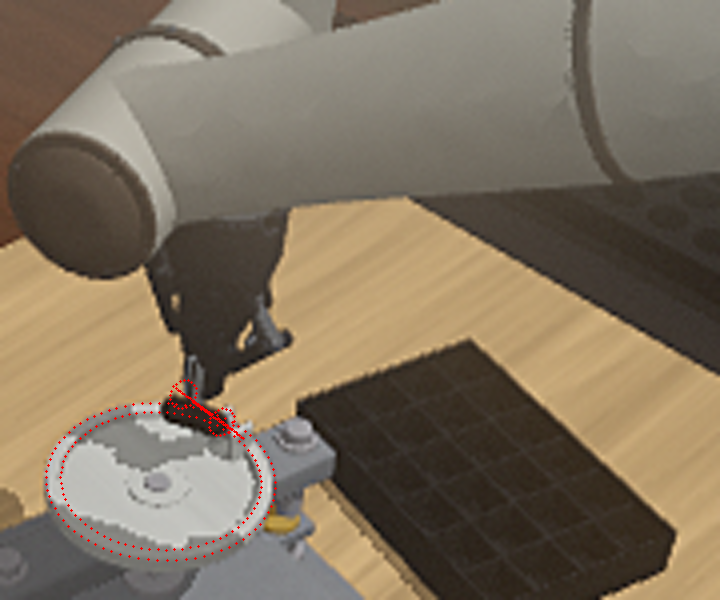

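>>> play_rows([
  [[0.002, 0.022, -0.025], 0, 1],
  [[0.003, 0.038, -0.048], 0, 1],
  [[0.005, 0.05, -0.07], 0, 1],
  [[0.006, 0.058, -0.093], 0, 1],
  [[0.006, 0.064, -0.113], 0, 1],
  [[0.006, 0.065, -0.122], 0, 1],
  [[0.006, 0.065, -0.122], 0, 1],
])

```text
clock: 24.78
position: [536.2, 16.3, 366.4]
ee_rot: [-0.67, 0.741, -0.018, 0.029]
contact_force: [-1.3, -3.6, 8.8]
gripper_width: -0.0
```

```bash
python3 f.py|head -3
```

```text
{'clock': 24.775, 'position': [536.201, 16.331, 366.436], 'ee_rot': [-0.67, 0.741, -0.018, 0.029], 'joints': [0.335, 0.254, -0.292, 0.013, -0.959, -0.443], 'contact_force': [-1.35, -3.586, 8.797], 'wrist_torque': [-0.921, 0.278, -0.03], 'gripper_width': -0.002}
yaw 174.19933590843647 [ 0.0665  0.0119 -0.9977]
tip [547.7  18.4 193.8]
```

>>> play_rows([
  [[0, 0, 0.1], 0, 1],
  [[0, 0, 0.3], 0, 1],
  [[0, 0, 0.5], 0, 1],
  [[-0.1, -0.2, 0.5], 0, 1],
  [[-0.1, -0.4, 0.5], 0, 1],
  [[-0.1, -0.6, 0.5], 0, 1],
  [[-0.1, -0.8, 0.5], 0, 1],
  [[-0.1, -1, 0.5], 0, 1],
  [[-0.1, -1, 0.5], 0, 1],
])

```text
clock: 25.9
position: [505.9, -287.2, 514.5]
ee_rot: [-0.668, 0.743, -0.017, 0.028]
contact_force: [0.0, 0.5, 0.4]
gripper_width: -0.2
```

```bash
python3 - <<'E'
from h import *
s=info()
M=model(548.6,32.4,184.3,np.radians(-96.5),0)
a=[]
for n,b in(('side',(310,140,70,90)),('top',(280,150,90,90))):
    overlay(arm.get_image(n),M,'tmp',b,5); a.append(cv2.imread('pics/tmp.png'))
cv2.imwrite(f'pics/d.png',np.hstack(a))
snap('side','side15')
p=arm.get_image('side'); cv2.imwrite('pics/e.png',cv2.resize(p['pixels'][170:290,270:420,::-1],None,fx=5,fy=5,interpolation=cv2.INTER_CUBIC))
E
```

```text
{'clock': 25.9, 'position': [505.89, -287.172, 514.512], 'ee_rot': [-0.668, 0.743, -0.017, 0.028], 'joints': [-0.244, 0.245, 0.089, -0.028, -1.355, 0.143], 'contact_force': [0.024, 0.477, 0.447], 'wrist_torque': [0.066, 0.146, 0.015], 'gripper_width': -0.241}
yaw 173.8449864941369 [ 0.0641  0.0125 -0.9979]
```

View pics/d.png

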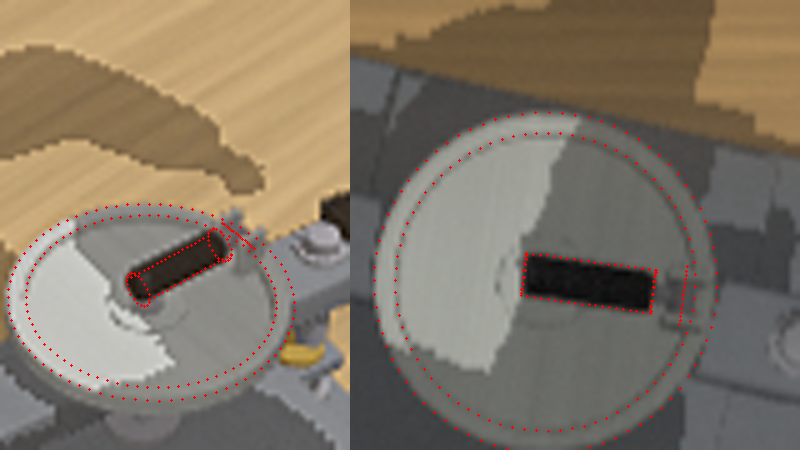

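View pics/e.png

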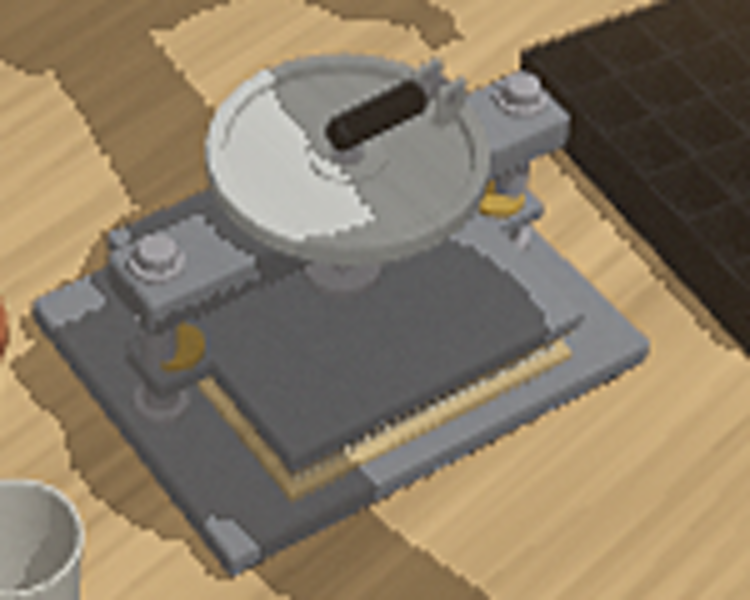

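```bash
python3 - <<'E'
from h import *
p=arm.get_image('top')
for t in('cup','plant','plug_tray'): print(t,[(np.round(d['centre'],0).tolist(),round(d['conf'],2)) for d in arm.look_for(t,p)][:1])
arm.job_done(); st()
E
```

```text
cup [([525.0, 318.0, 41.0], 0.85)]
plant [([666.0, 243.0, 106.0], 0.74)]
plug_tray [([462.0, -187.0, 7.0], 0.73)]
the job is handed in; nothing more can be done
the job is handed in; nothing more can be done
```

```bash
python3 -c "
import cv2,numpy as np
a=cv2.imread('pics/side0.png');b=cv2.imread('pics/side15.png');cv2.imwrite('pics/cmp.png',np.hstack([a[150:260,360:490],b[150:260,360:490]]).repeat(3,0).repeat(3,1))"
```

```text
(no output)
```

View pics/cmp.png

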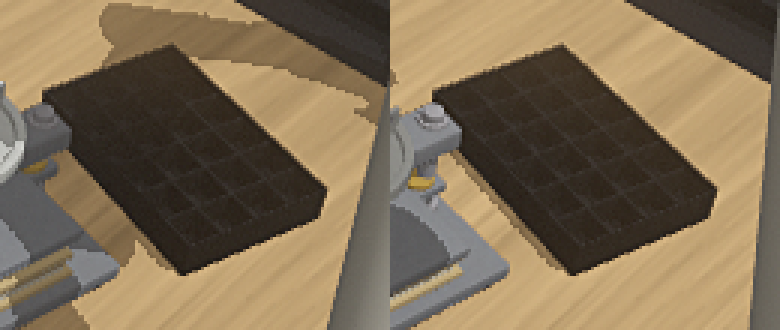

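I folded the handle upright, wound the wheel clockwise until the platen pressed firmly on the pack, folded the handle flat again, and moved the arm clear. I handed the job in at about 26 s; it reports no verdict.

- **Handle up:** my first grip slipped off partway up. I pushed the handle the rest of the way to its stop with closed fingers, and both cameras showed it upright.
- **Winding:** I turned the wheel about 6.4 rad, and it sank about 24 mm. The turning force was 6 to 7 N running free and rose to about 11.6 N at the end.
- **Pressure:** I put the load on the pack at 50 to 90 N, inside the allowed 40 to 150 N. I had no direct measurement, and two estimates disagreed a little: the force rise gave about 85 N, the angle since touch 50 to 76 N. While gripping, the tool tilted about 3.6°, so I corrected the force readings for it. The arm's pose put the wheel about 0.06 rad further round than the cameras did.
- **Handle down:** pushing the handle flat met an 8.8 N stop, and both cameras match a flat handle with the wheel unmoved.
- **Bystanders:** the network found the cup and plant within 4 mm of their starting places. For the tray it reported an 86 mm shift in the top view. I think that is a false reading because the arm partly covered the tray there. The side pictures from before and after show the tray in the same place.

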